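# Lid for the open nut jar

### The job

One jar of hazelnuts still stands open. Take the top lid from the spring-loaded lid dispenser - with light fingertip pressure slide it forward from under the two side lips until it overhangs enough to pinch by its rim, then draw it out so that the next lid springs up into its place - and set it squarely down on the open jar where it stands. Do not let the lid fall on the worktop, and leave the closed jars, the bowl and the other lids where they are.

Things in the scene. Friction and masses are not known exactly. Their poses are not given: they have to be found in the camera images.
- dispenser: Spring-loaded jar-lid dispenser: sheet-steel magazine with a stack of 5 lids, screwed down. Origin: underside centre of its 150 x 94 mm foot; z up; open front towards its own -x. The magazine leans 35 deg from vertical towards the front: in this frame the stack's axis (out of the lids' tops) is (-0.574, 0, 0.819), and a lid slides out forward and downhill along (-0.819, 0, -0.574)
- lid_seat (a point): Where the top lid's centre lies in the dispenser, half-way up the lid on the stack's axis: 9 mm along the dispenser's +x, 116 mm above its origin; oriented like the dispenser. The lid's bare top face is 5 mm further out along the stack's axis. Two back rails, as high as that face, stand 34 mm behind the axis, 33 mm apart
- lip_front (a point): Front end of the side walls and lips, half-way between them, at the lips' upper face: 16 mm forward of the stack's axis. Side walls (inner faces at y = +-35.5 mm) enclose the stack from here back; ahead of here the lids' sides are free. Each wall's top is folded into a lip, 2 mm thick, 46 mm long, lying on the lid; between the lips the lid is bare over 44 mm (y = +-22 mm)
- strap_top (a point): Top of the narrow front strap (24 mm wide, 2 mm thick, 35.5 mm forward of the stack's axis) that holds the lower lids back. It ends 2 mm below the underside of the top lid, which slides out over it, but is caught behind it if pressed down further than that
- carrier (a joint): Spring carrier under the stack (m): 0 at the start with 5 lids, + 0.010 for each lid gone (range -0.018 to 0.040). The spring presses the stack up against the lips with about 5 N, falling 0.7 N per 10 mm: a lighter push on the top lid does not move it down, a harder one sinks the whole stack
- top_lid_center (a point): The top lid, the one to take: round pressed-steel cap 68 mm across, 10 mm high, 25 g, open below; top plate 3.5 mm, skirt 2.5 mm thick, bore 62 mm. Point: its centre, half-way up; z along its axis out of its top; at the start x points up the slope, against the sliding direction. Steel slides easily on steel (friction about 0.25)
- next_lid_center (a point): The second lid of the stack, same outside size; point at its centre, half-way up. When the top lid has been drawn out the spring lifts it to lid_seat
- jar_mouth (a point): The open glass jar of hazelnuts, loose, some 0.5 kg, 118 mm high; body 76 mm across up to 80 mm, shoulder, then a straight neck 56 mm across from 95 mm to the rim. Point: centre of the mouth at rim height; z up. A lid fully home rests with its top plate on the rim, its centre point 1.5 mm below this point, with 3 mm of play all round
- shut_jar_a: A closed jar of the same kind with its lid on, 121 mm high, loose; origin at its underside centre, z up. Not to be moved
- shut_jar_b: The other closed jar, same as the first. Not to be moved
- nut_bowl: White bowl with nuts, 136 mm across, 50 mm high, loose; origin at its underside centre. Not to be moved
Things that resemble listed ones, but are neither listed nor needed, are in the scene too. Leave any pink look-alike of the part that bears jar_mouth alone. What is shaped like the part that bears top_lid_center but green is not meant.

How it is judged:
By the outcome, as a careful person would: the job done as asked, in the order asked, and still so for the second after the job is handed in, with the robot touching nothing.
It also fails if it takes over 48 s, if anything falls off the work surface, if the arm or the gripper's body presses on something with over 40 N, if the wrist force passes 120 N, or if a joint passes its speed limit or range.

### The arm

A 7-joint arm with a two-finger parallel gripper is mounted at the origin on the work surface. World frame = base frame: x ahead of the robot, y to its left, z up, the work surface at z = 0. Lengths are in m, angles in rad, forces in N, time in s.
With the tool pointing down it reaches from about 0.425 to 0.875 m from the base axis. Payload 4.7 kg.
Tool frame: the origin (TCP) lies at the very end of the fingers, on their centre line; the grasp point (between the pads) lies 19 mm behind it; z points along the fingers, y is the line along which they close (so a half turn about z gives the same grasp; the last joint's range is limited). The gripper opens to 87 mm and grips with 3 to 60 N. Pads are 19 mm wide; open, the fingers measure 117 mm over their backs; the gripper's body (75 mm by 190 mm) begins 51 mm behind the grasp point.
Start: joints at [-1.211, 0.321, -0.07, 1.45, 0.023, 1.371, -0.057], TCP at [0.22, 0.612, 0.197] pointing down, gripper open.
Joint ranges: [-2.86, 2.86], [-0.3, 2.09], [-1.38, 1.24], [0.06, 2.45], [-1.56, 4.7], [0.09, 2.05], [-2.69, 2.69]. Speed limits (rad/s): [2.57, 2.57, 3.14, 3.14, 3.14, 3.14, 3.14].

### API

Orientations are given as a rotation vector (axis times angle).
In Python, from bench import ctrl gives the robot as it stands.
- The arm moves only by the shell command python3 -m jog 'ROWS' [FORCE]. ROWS is JSON, a list that holds one entry, the list of rows, each a list of 7 numbers: the shift along the tool's x, y, z in mm, then the turn, a rotation vector about the tool's x, y, z in degrees, then the finger opening in mm, from 0 to 87. A call has 1 to 10 rows; each row is the pose to reach, as a shift and turn from the pose commanded when the call began, along the tool's axes at that moment; what a row does not reach only later rows make up. A row lasts 1/10 s, in which the tool goes at most 50 mm and 8.59 degrees, less where a joint would pass 70% of its speed; a pose out of reach is approached as far as the arm can. A call with a gripper value outside its range is refused whole. The fingers move at their own pace and stop on an object; FORCE is the grip in N (left out, the last holds). Time passes only in rows, so rows that repeat a pose let the fingers close. It gives the time, the measured TCP pose, the force, the opening and the grip force at its end, in the units of the state.
- ctrl.get_state(): the state, without advancing time (a new reading comes with each control period).
- ctrl.get_image(name): name is "scene" or "top" or "wrist"; returns a dict with "image" (400x640x3 uint8, red, green, blue), "depth" (400x640 float32, m along the optical axis (not along the pixel's ray), 0 where there is no reading), "fov_y" (degrees; the focal length in pixels is half the picture's height over the tangent of half this angle, whatever the lens; pixels are square), "cx", "cy" (the principal point, pixels), "rvec" (rotation vector, rad) and "tvec" (3), from world to camera coordinates, as OpenCV has them. Camera axes: x right, y down, z forward; pixel columns grow to the right and rows downward; lengths in m; the calibration is good to about 2 mm. A picture is of the moment at which its call begins.
- ctrl.close_job(): hands the job in; it is judged then, once.
The state is a dict: "time": time; "joint_positions": joint angles; "qd": joint speeds; "joint_torque": joint torques, N m; "position": TCP position; "tool_rot": TCP orientation; "ft_force": force on the tool from outside, world axes, zero at the start; "torque": the same for the moment, N m; "grip_width": opening from 0.0 (shut) to 1.0 (fully open); "grip_force": force on a finger pad.
Only numpy, scipy, OpenCV 4.12 (cv2) and the standard library are available. Lean on these libraries where they do the work, as an engineer would, in place of code of your own. Each camera call takes 0.05 s, during which the arm holds its last target. There are 200 camera calls.

## Working session

There is one attempt and no reset: what is moved stays moved. The work goes in short steps, Python scripts to look and compute and a shell command to move; the robot and the scene stay as the last step left them, time stands still between calls to the robot, and variables do not carry over. Pictures are saved under pics/ and viewed, at most 10 in all, crops included, and the job is handed in when it is done.

```bash
mkdir -p pics; ls
cat > h.py <<'E'
import numpy as np, cv2
from scipy.spatial.transform import Rotation as R
from bench import ctrl
def grab(n):
    d=ctrl.get_image(n); np.savez('/tmp/'+n+'.npz',**d); return d
def load(n): return dict(np.load('/tmp/'+n+'.npz'))
def pts(d):
    f=200/np.tan(np.radians(float(d['fov_y']))/2); v,u=np.mgrid[:400,:640]; z=d['depth']
    c=np.stack([(u-d['cx'])/f*z,(v-d['cy'])/f*z,z],-1)
    M=R.from_rotvec(d['rvec']).as_matrix(); return (c-d['tvec'])@M
E
python3 - <<'E'
from h import *
a=grab('scene');b=grab('top')
for n,d in (('scene',a),('top',b)):
    cv2.imwrite(f'pics/{n}0.png',d['image'][:,:,::-1]); print(d['fov_y'],d['cx'],d['cy'],d['tvec'],d['rvec'])
s=ctrl.get_state();print(s)
E
```

```text
pics
51.49074385132282 318.9549529148127 197.66402424067005 [ 0.22026111 -0.31478864  1.23621257] [ 1.4739788   2.1451991  -0.83157983]
43.94347690688413 319.8600370528858 189.54669803426583 [-0.02212817  0.5768285   1.18605069] [ 2.10850154 -2.15995691  0.19503125]
{'time': 0.1, 'joint_positions': array([-1.2109256 ,  0.32173016, -0.07008169,  1.45157495,  0.02256915,
        1.37077944, -0.05693102]), 'qd': array([ 3.90063961e-04, -2.13761629e-03,  1.31106051e-03, -2.01446932e-03,
        1.70514999e-05,  1.18839362e-03,  1.29252284e-03]), 'joint_torque': array([-4.99817088e-04, -4.92573667e+01, -4.05964544e-01, -3.13399243e+01,
       -6.40377402e-02,  3.95851058e-02,  7.33568982e-05]), 'position': array([0.22015381, 0.61100517, 0.19617201]), 'tool_rot': array([-5.40412180e-01, -3.09452883e+00,  2.65438929e-03]), 'ft_force': array([ 0.02244315, -0.11147929, -0.13444173]), 'torque': array([ 0.01866827,  0.00507493, -0.03013546]), 'grip_force': 0.0, 'grip_width': 0.9938621354953284}
```

View pics/scene0.png

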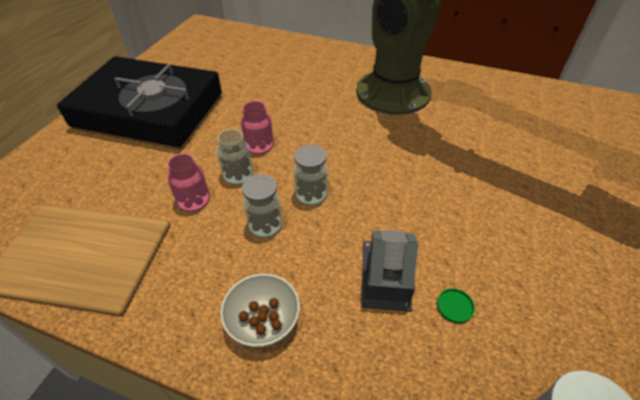

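View pics/top0.png

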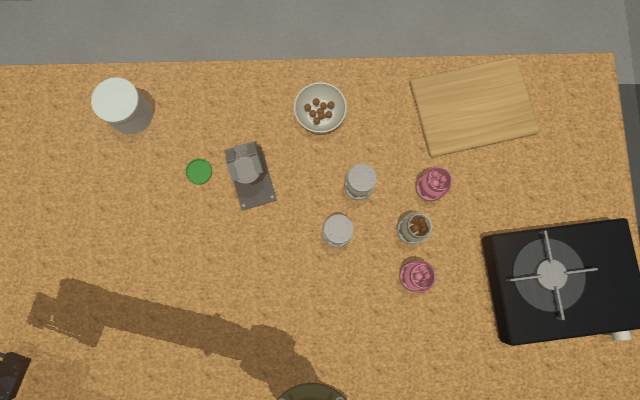

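Top view: open jar with nuts at (415,227), pink look-alikes at (434,184) and (418,276), closed jars at (361,181) and (339,230), bowl at (320,108), dispenser at (250,175), and green lid at (199,171). The open jar fits because its glass is clear, not pink, and its nuts are visible with no lid.

Run:
```python
from h import *
d=load('top');P=pts(d);e=load('scene');Q=pts(e)
a=cv2.resize(d['image'][130:220,210:290],None,fx=5,fy=5,interpolation=2)
b=cv2.resize(e['image'][220:315,350:430],None,fx=4.73,fy=4.73,interpolation=2)[:450]
b=cv2.resize(b,(378,450));c=np.hstack([a,b])
c=cv2.resize(c,(780,450));cv2.imwrite('pics/disp.png',c[:,:,::-1])
def reg(u,v,r,z0):
    m=np.hypot(P[...,0]-P[v,u,0],P[...,1]-P[v,u,1])<r
    q=P[m&(P[...,2]>z0)]; return q
for n,u,v in (('open',415,227),('A',361,181),('B',339,230),('bowl',320,108),('pink1',434,184),('pink2',418,276)):
    q=reg(u,v,.075 if n=='bowl' else .05,.03 if n=='bowl' else .108)
    if len(q): 
        c,r=cv2.minEnclosingCircle((q[:,:2]*1000).astype(np.float32)); print(n,len(q),np.round(c),round(r),q[:,2].max().round(4))
# dispenser
for n,I in (('top',P),('scene',Q)):
    c=P[175,250]; m=(np.hypot(I[...,0]-c[0],I[...,1]-c[1])<.11)&(I[...,2]>.012)&(I[...,2]<.2)
    q=I[m]; print(n,len(q),q.min(0).round(3),q.max(0).round(3), q[q[:,2].argmax()].round(3))
# foot edges in top
    m=(np.hypot(I[...,0]-c[0],I[...,1]-c[1])<.13)&(I[...,2]<.2)&(I[...,2]>-.02)
    im=(d if n=='top' else e)['image'].astype(int); g=(im.max(-1)-im.min(-1)<40)&m
    g=cv2.morphologyEx(g.astype(np.uint8),cv2.MORPH_OPEN,np.ones((3,3)))
    k,l,st,_=cv2.connectedComponentsWithStats(g); i=1+st[1:,4].argmax(); q=I[l==i]
    rc=cv2.minAreaRect((q[:,:2]*1000).astype(np.float32)); print(rc)
    np.save('/tmp/d_'+n,q)
    v,u=np.where(l==i); print(u.min(),u.max(),v.min(),v.max())
v=range(140,212,4)
print([(y,*P[y,int(240+(y-145)*.3)+5].round(3)) for y in v])
```

```text
open 141 [ 474. -264.] 28 0.1252
A 644 [ 591. -134.] 34 0.1292
B 675 [472. -75.] 34 0.1286
bowl 867 [792. -40.] 68 0.0577
pink1 149 [ 585. -318.] 29 0.1247
pink2 137 [ 358. -265.] 28 0.1254
top 1282 [0.539 0.082 0.012] [0.699 0.199 0.148] [0.649 0.12  0.148]
((621.3931274414062, 140.95504760742188), (153.14053344726562, 92.398193359375), 15.296181678771973)
225 275 141 209
scene 2825 [0.586 0.102 0.012] [0.699 0.2   0.141] [0.65  0.119 0.141]
((621.0537719726562, 141.26971435546875), (150.94525146484375, 90.43804931640625), 17.272241592407227)
362 417 231 311
[(140, np.float64(0.723), np.float64(0.163), np.float64(-0.001)), (144, np.float64(0.689), np.float64(0.148), np.float64(0.083)), (148, np.float64(0.681), np.float64(0.147), np.float64(0.074)), (152, np.float64(0.656), np.float64(0.134), np.float64(0.131)), (156, np.float64(0.646), np.float64(0.132), np.float64(0.133)), (160, np.float64(0.636), np.float64(0.129), np.float64(0.133)), (164, np.float64(0.627), np.float64(0.128), np.float64(0.129)), (168, np.float64(0.619), np.float64(0.126), np.float64(0.124)), (172, np.float64(0.611), np.float64(0.123), np.float64(0.113)), (176, np.float64(0.601), np.float64(0.12), np.float64(0.115)), (180, np.float64(0.613), np.float64(0.131), np.float64(0.004)), (184, np.float64(0.602), np.float64(0.128), np.float64(0.009)), (188, np.float64(0.592), np.float64(0.126), np.float64(0.005)), (192, np.float64(0.58), np.float64(0.12), np.float64(0.01)), (196, np.float64(0.571), np.float64(0.118), np.float64(0.005)), (200, np.float64(0.56), np.float64(0.116), np.float64(0.007)), (204, np.float64(0.362), np.float64(-0.023), np.float64(1.268)), (208, np.float64(0.54), np.float64(0.111), np.float64(0.002))]
```

View pics/disp.png

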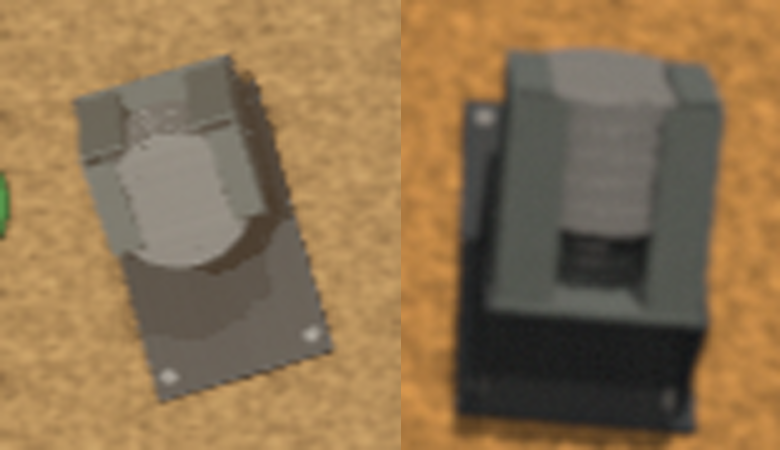

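Crop: the dispenser's open front faces the robot, towards image bottom. The bare top lid is centred near top-view pixel (246,168), and yaw is about 16°. The clear open jar at (474,-264) mm is the target. The green lid on the table is separate.

```bash
cat >> h.py <<'E'
YAW=16.0; O=np.array([621,141,0.])
def D(): return R.from_euler('z',YAW,degrees=True).as_matrix()
def disp(p): return O+D()@np.array(p,float)
def lidR(deg=35,s=1):  # tool orientation facing lid, tool y = s*disp y
    t=np.radians(deg); z=np.array([np.sin(t),0,-np.cos(t)]); y=np.array([0,s,0.]); x=np.cross(y,z)
    return D()@np.stack([x,y,z],1)
def downR(yaw): # tool y at angle yaw(deg) from world x, z down
    a=np.radians(yaw); z=np.array([0,0,-1.]); y=np.array([np.cos(a),np.sin(a),0]); return np.stack([np.cross(y,z),y,z],1)
def delta(p,Rt):
    s=ctrl.get_state(); R0=R.from_rotvec(s['tool_rot']).as_matrix()
    print('shift',np.round(R0.T@(np.array(p)-1000*s['position']),1),'turn',np.round(R.from_matrix(R0.T@Rt).as_rotvec(degrees=True),1))
AX=np.array([-.574,0,.819]); SL=np.array([-.819,0,-.574]); SEAT=np.array([9,0,116.])
E
python3 - <<'E'
from h import *
for n in('top','scene'):
    d=load(n);P=pts(d)*1000
    q=(P-O)@D() # disp frame
    rel=q-SEAT; h=rel@AX; s=rel@SL; y=rel[...,1]
    m=(abs(h)<25)&(s>-25)&(s<12)&(abs(y)<18); print(n,m.sum(),np.median(h[m]),np.std(h[m]))
    for nm,c in(('A',(591,-134)),('B',(472,-75))):
        k=(np.hypot(P[...,0]-c[0],P[...,1]-c[1])<25)&(P[...,2]>100); print(nm,np.median(P[k],0).round(1))
    k=(np.hypot(P[...,0]-560,P[...,1]-60)<30); print('table',np.median(P[k][:,2]))
p=disp(SEAT+105*AX); print(p); delta(p,lidR())
E
```

```text
top 276 11.955344785859854 8.79408053474134
A [ 591.1 -133.8  121.9]
B [472.  -75.1 122. ]
table 1.7958280873809422
scene 547 -0.7811877347781595 12.136751868192095
A [ 590.6 -134.6  120.2]
B [472.  -75.1 120.2]
table -0.04909931027969371
[571.71611285 126.86807277 201.995     ]
shift [-494.8 -336.3   -5.2] turn [-11.  -33.9 -34.6]
```

```bash
python3 -m jog '[[[-50,-34,-1,0,0,0,0],[-99,-67,-1,0,0,0,0],[-148,-101,-2,0,0,-5,0],[-198,-135,-2,-1,-4,-8,0],[-247,-168,-3,-4,-12,-14,0],[-297,-202,-3,-6,-18,-18,0],[-346,-235,-4,-8,-24,-24,0],[-396,-269,-4,-10,-30,-30,0],[-445,-303,-5,-11,-34,-34.6,0],[-494.8,-336.3,-5.2,-11,-33.9,-34.6,0]]]' 10; python3 -c "
from h import *
p=disp(SEAT+105*AX); delta(p,lidR())"
```

```text
time: 1.1
position: [0.4901, 0.2571, 0.1944]
tool_rot: [-0.331, 2.542, 0.115]
ft_force: [0.4, 0.5, 0.2]
grip_width: 0.173
grip_force: 0.0
shift [ -42.7 -146.9   17. ] turn [-0.  -1.7 -1.2]
```

```bash
python3 -m jog '[[[-20,-50,8,0,-1,-1,0],[-35,-100,13,0,-1,-1,0],[-43,-147,17,0,-1.7,-1.2,0],[-43,-147,17,0,-1.7,-1.2,0],[-43,-147,17,0,-1.7,-1.2,0],[-43,-147,17,0,-1.7,-1.2,0]]]'
python3 - <<'E'
from h import *
delta(disp(SEAT+105*AX),lidR())
d=grab('wrist'); cv2.imwrite('pics/w1.png',d['image'][:,:,::-1])
E
```

```text
time: 1.7
position: [0.5718, 0.1282, 0.2037]
tool_rot: [-0.35, 2.509, 0.111]
ft_force: [-0.0, 0.8, 0.5]
grip_width: 0.005
grip_force: 0.0
shift [ 1.4 -1.2  1.2] turn [-0.   0.1 -0.1]
```

View pics/w1.png

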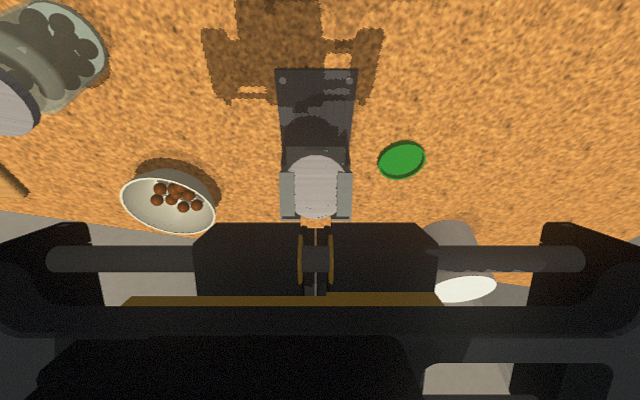

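Wrist view: the bare lid is at (316,187), with lips at x≈280-295 and 337-352 and the foot's front corners at (276,70) and (356,70). The closed fingers are lined up with the lid's axis. I'll measure it with the depth.

Run:
```python
from h import *
d=load('wrist');P=pts(d)*1000
q=P[165:212:3,306:328:3].reshape(-1,3)
c=q.mean(0);U,S,V=np.linalg.svd(q-c);n=V[2]*np.sign(V[2][2]);print('plane',c.round(1),n.round(3),'expect',(D()@AX).round(3),'rms',S[2]/len(q)**.5)
rel=(P-O)@D()-SEAT; h=rel@AX;s=rel@SL;y=rel[...,1]
print('h lid',np.median(h[165:212,306:328]))
im=d['image'].astype(int);lid=(im.min(-1)>110)&(im.max(-1)-im.min(-1)<30)
for r in (160,170,180,190,200,210):
    k=np.where(lid[r,270:360])[0]+270; print(r,k.min(),k.max(),'s',s[r,k.min()+3].round(1),'y',y[r,k.min()].round(1),y[r,k.max()].round(1),'h',h[r,[285,316,345]].round(1))
for cc in (310,316,322): print(cc,'front s/h',[(r,s[r,cc].round(1),h[r,cc].round(1)) for r in range(148,162,2)])
dark=im.max(-1)<90
def w(u,v): return P[v,u].round(1)
print('foot corners',w(278,71),w(354,71), ((P[71,278]-O)@D()).round(1),((P[71,354]-O)@D()).round(1))
print('lip front',[(r,s[r,285].round(1),h[r,285].round(1),h[r,346].round(1)) for r in range(164,182,2)])
print('lip outer',[(u,y[185,u].round(1),h[185,u].round(1)) for u in list(range(276,284,2))+list(range(346,356,2))])
```

```text
plane [614.7 143.  120.7] [-0.557 -0.161  0.815] expect [-0.552 -0.158  0.819] rms 0.7454330907817729
h lid 12.176742237559424
160 298 333 s 37.8 y -15.0 20.2 h [-47.9  13.5 -62.1]
170 288 343 s 27.5 y -25.3 30.5 h [-27.5  11.9 -40.2]
180 280 351 s 17.7 y -33.5 38.8 h [14.2 12.3 14.1]
190 280 351 s 7.3 y -33.7 39.1 h [15.  11.9 14.7]
200 280 350 s -3.3 y -34.1 38.3 h [15.7 13.3 15.4]
210 280 350 s -13.5 y -34.5 38.6 h [15.1 11.9 13.1]
310 front s/h [(148, np.float64(47.1), np.float64(-31.0)), (150, np.float64(46.8), np.float64(1.1)), (152, np.float64(42.7), np.float64(-28.2)), (154, np.float64(42.9), np.float64(3.5)), (156, np.float64(41.6), np.float64(12.6)), (158, np.float64(39.6), np.float64(12.8)), (160, np.float64(37.6), np.float64(12.5))]
316 front s/h [(148, np.float64(47.1), np.float64(-30.5)), (150, np.float64(46.8), np.float64(0.4)), (152, np.float64(43.1), np.float64(-22.7)), (154, np.float64(43.2), np.float64(7.5)), (156, np.float64(41.7), np.float64(13.6)), (158, np.float64(39.7), np.float64(13.3)), (160, np.float64(37.7), np.float64(13.5))]
322 front s/h [(148, np.float
[... 656 characters left out ...]
t64(25.7), np.float64(14.2), np.float64(-30.1)), (174, np.float64(23.8), np.float64(14.9), np.float64(15.0)), (176, np.float64(21.6), np.float64(13.7), np.float64(14.0)), (178, np.float64(19.7), np.float64(14.8), np.float64(14.6)), (180, np.float64(17.5), np.float64(14.2), np.float64(14.4))]
lip outer [(276, np.float64(-62.1), np.float64(-154.7)), (278, np.float64(-58.7), np.float64(-153.7)), (280, np.float64(-33.6), np.float64(15.1)), (282, np.float64(-31.6), np.float64(14.8)), (346, np.float64(33.8), np.float64(14.2)), (348, np.float64(35.8), np.float64(14.7)), (350, np.float64(38.0), np.float64(13.3)), (352, np.float64(40.0), np.float64(13.8)), (354, np.float64(65.8), np.float64(-155.3))]
```

The lid sits about 8 mm further forward, 7 mm higher and 3 mm to the side of the foot estimate. I'll take the direct lid measurement and approach to 12 mm above its face.

```bash
cat >> h.py <<'E'
O=O+D()@(7.2*AX+8.5*SL+np.array([0,2.8,0]))
def lidp(s,h,y=0): return disp(SEAT+s*SL+(5+h)*AX+np.array([0,y,0.]))
def where():
    s=ctrl.get_state(); r=D().T@(1000*s['position']-O)-SEAT
    print('t',round(s['time'],2),'s,h,y',np.round([r@SL,r@AX-5,r[1]],1),'F along AX/SL/y',np.round([D().T@s['ft_force']@AX,D().T@s['ft_force']@SL,(D().T@s['ft_force'])[1]],2),'w',round(87*s['grip_width'],1),'gf',s['grip_force'])
E
python3 -c "
from h import *
print(O);where(); delta(lidp(-8,12),lidR())"
```

```text
[609.56368977 140.63352923   1.0178    ]
t 1.75 s,h,y [-10.  94.  -1.] F along AX/SL/y [-0.26  0.19  0.46] w 0.3 gf 0.0
shift [ 2.1  1.1 82. ] turn [-0.   0.1 -0. ]
```

```bash
python3 -m jog '[[[1,1,30,0,0,0,0],[2,1,60,0,0,0,0],[2,1,76,0,0,0,0],[2,1,82,0,0,0,0],[2,1,82,0,0,0,0],[2,1,82,0,0,0,0]]]'; python3 -c "
from h import *
where()"; python3 -m jog '[[[0,0,3,0,0,0,0],[0,0,6,0,0,0,0],[0,0,8,0,0,0,0],[0,0,8,0,0,0,0]]]'; python3 -c "
from h import *
where()"
```

```text
time: 2.35
position: [0.6161, 0.1411, 0.1368]
tool_rot: [-0.349, 2.507, 0.111]
ft_force: [0.1, -0.2, 0.7]
grip_width: 0.005
grip_force: 0.0
t 2.35 s,h,y [-9.3 12.7 -1.4] F along AX/SL/y [ 0.56 -0.46 -0.19] w 0.4 gf 0.0
time: 2.75
position: [0.6206, 0.1413, 0.1294]
tool_rot: [-0.348, 2.508, 0.111]
ft_force: [0.6, -0.1, 0.1]
grip_width: 0.007
grip_force: 0.0
t 2.75 s,h,y [-8.6  4.1 -2.4] F along AX/SL/y [-0.23 -0.52 -0.23] w 0.6 gf 0.0
```

```bash
w(){ python3 -c "
from h import *
where()"; }; python3 -m jog '[[[0,1,2,0,0,0,0],[0,1,3,0,0,0,0],[0,1,3,0,0,0,0]]]' >/dev/null; w;  python3 -m jog '[[[0,0,1,0,0,0,0],[0,0,1,0,0,0,0],[0,0,1,0,0,0,0]]]'>/dev/null;w
```

```text
t 3.05 s,h,y [-8.5  1.  -1.3] F along AX/SL/y [ 0.27 -0.15  0.41] w 0.4 gf 0.0
t 3.35 s,h,y [-8.6  0.1 -1.4] F along AX/SL/y [ 0.88  0.97 -0.03] w 0.2 gf 0.0
```

```bash
w(){ python3 -c "
from h import *
where()"; }; python3 -m jog '[[[0,0,1,0,0,0,0],[0,0,1,0,0,0,0],[0,0,1,0,0,0,0]]]' >/dev/null; w;  python3 -m jog '[[[0,0,0.5,0,0,0,0],[0,0,0.5,0,0,0,0],[0,0,0.5,0,0,0,0]]]'>/dev/null;w
```

```text
t 3.65 s,h,y [-8.6 -0.9 -1.3] F along AX/SL/y [0.6  0.04 0.6 ] w 0.7 gf 0.0
t 3.95 s,h,y [-8.7 -1.4 -1.3] F along AX/SL/y [ 0.5  -0.03 -0.41] w 0.6 gf 0.0
```

```bash
w(){ python3 -c "
from h import *
where()"; }; python3 -m jog '[[[0,0,1,0,0,0,0],[0,0,1,0,0,0,0],[0,0,1,0,0,0,0]]]' >/dev/null; w;  python3 -m jog '[[[0,0,0.7,0,0,0,0],[0,0,0.7,0,0,0,0],[0,0,0.7,0,0,0,0]]]'>/dev/null;w
```

```text
t 4.25 s,h,y [-8.6 -2.4 -1.4] F along AX/SL/y [-0.3  -0.47  0.21] w 0.6 gf 0.0
t 4.55 s,h,y [-8.7 -3.1 -1.4] F along AX/SL/y [-0.1  -0.12  0.39] w 0.2 gf 0.0
```

```bash
w(){ python3 -c "
from h import *
where()"; }; python3 -m jog '[[[0,0,0.8,0,0,0,0],[0,0,0.8,0,0,0,0],[0,0,0.8,0,0,0,0]]]' >/dev/null; w;  python3 -m jog '[[[0,0,0.8,0,0,0,0],[0,0,0.8,0,0,0,0],[0,0,0.8,0,0,0,0]]]'>/dev/null;w
python3 - <<'E'
from h import *
d=grab('scene'); c=cv2.resize(d['image'][180:320,330:480],None,fx=4,fy=4,interpolation=2); 
e=grab('wrist'); c2=cv2.resize(e['image'][60:240,230:400],(189*1,200)); 
cv2.imwrite('pics/s2.png',c[:,:,::-1])
P=pts(e)*1000;rel=(P-O)@D()-SEAT; print('h lid wrist',[(np.round(np.median((rel@AX)[a:b,308:326])-5,1),np.round(np.median((rel@SL)[a:b,308:326]))) for a,b in((60,80),(80,100),(100,120),(120,140),(140,160),(160,180),(180,200))])
cv2.imwrite('pics/w2.png',e['image'][:,:,::-1])
E
```

```text
t 4.85 s,h,y [-8.7 -3.9 -1.4] F along AX/SL/y [-0.38  0.33  0.62] w 0.5 gf 0.0
t 5.15 s,h,y [-8.7 -4.7 -1.4] F along AX/SL/y [-0.15  0.52  0.84] w 0.7 gf 0.0
h lid wrist [(np.float64(-64.6), np.float64(107.0)), (np.float64(-74.3), np.float64(93.0)), (np.float64(-85.2), np.float64(77.0)), (np.float64(-97.4), np.float64(59.0)), (np.float64(-106.7), np.float64(40.0)), (np.float64(-0.1), np.float64(34.0)), (np.float64(0.2), np.float64(20.0))]
```

View pics/w2.png

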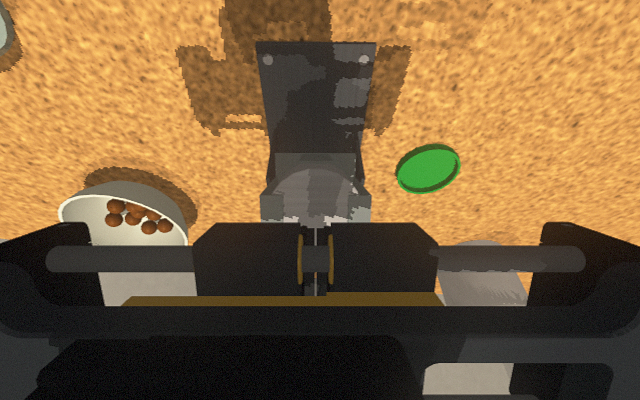

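Wrist view: the fingertips hide the rear of the lid, and its front rim shows at (316,170). The wrist depth says contact should already have happened, so I'll check that depth against the table, the green lid and the bowl.

Run:
```python
from h import *
e=load('wrist');P=pts(e)*1000
t=grab('top');T=pts(t)*1000;s=load('scene');S=pts(s)*1000
for n,d,Q in(('w',e,P),('t',t,T),('s',s,S)):
    im=d['image'].astype(int);g=(im[...,1]>im[...,0]+50)&(im[...,1]>im[...,2]+50)&(Q[...,2]>4); print(n,'green',g.sum(),Q[g].mean(0).round(1))
    k=(np.hypot(Q[...,0]-560,Q[...,1]-230)<30);print(' table',np.median(Q[k][:,2]).round(1))
    # foot: dark front pixels z<12
    r=(Q-O)@D(); m=(im.max(-1)<125)&(im.max(-1)-im.min(-1)<30)&(Q[...,2]<14)&(abs(r[...,1])<60)&(r[...,0]<-20)&(r[...,0]>-100)
    if m.sum()>20: print(' foot',m.sum(),'z',np.median(Q[m][:,2]).round(1),'front x',np.percentile(r[m][:,0],[1,5]).round(1),'y',np.percentile(r[m][:,1],[2,98]).round(1))
```

```text
w green 743 [636.5 275.8  11. ]
 table 1.1
 foot 6274 z 6.7 front x [-64.6 -63.7] y [-44.6  44.5]
t green 267 [637.9 275.   16.2]
 table 6.9
s green 303 [646.7 279.4  13.9]
 table 1.0
 foot 104 z 6.2 front x [-64.3 -61.9] y [-46.6 -34.1]
```

The foot agrees with the original x and z, with y +2.8 mm. So the depth is biased on the bare steel, and the lack of contact fits that. I'll restore the foot-based frame, shift back 8 mm and go on feeling for contact.

```bash
echo 'O=np.array([621,141,0.])+D()@np.array([0,2.8,0])' >> h.py
w(){ python3 -c "
from h import *
where()"; }; w; python3 -m jog '[[[-4,1,0,0,0,0,0],[-8,1,0,0,0,0,0],[-8,1,0,0,0,0,0]]]' >/dev/null; w;  python3 -m jog '[[[0,0,1,0,0,0,0],[0,0,1,0,0,0,0],[0,0,1,0,0,0,0]]]'>/dev/null;w;  python3 -m jog '[[[0,0,1,0,0,0,0],[0,0,1,0,0,0,0],[0,0,1,0,0,0,0]]]'>/dev/null;w
```

```text
t 5.3 s,h,y [-0.2  2.6 -1.4] F along AX/SL/y [ 0.07  0.25 -0.18] w 0.3 gf 0.0
t 5.6 s,h,y [-9.6  2.7 -0.3] F along AX/SL/y [-0.35 -0.32  0.27] w 0.4 gf 0.0
t 5.9 s,h,y [-7.9  1.4 -0.4] F along AX/SL/y [ 0.61  0.04 -0.15] w 0.4 gf 0.0
t 6.2 s,h,y [-8.1  0.5 -0.4] F along AX/SL/y [ 0.35 -0.46 -0.33] w -0.1 gf 0.0
```

```bash
w(){ python3 -c "
from h import *
where()"; };  python3 -m jog '[[[0,0,0.7,0,0,0,0],[0,0,0.7,0,0,0,0],[0,0,0.7,0,0,0,0]]]'>/dev/null;w;  python3 -m jog '[[[0,0,0.6,0,0,0,0],[0,0,0.6,0,0,0,0],[0,0,0.6,0,0,0,0]]]'>/dev/null;w
```

```text
t 6.5 s,h,y [-8.1 -0.2 -0.4] F along AX/SL/y [0.8  0.17 0.34] w 0.3 gf 0.0
t 6.8 s,h,y [-8.2 -0.8 -0.4] F along AX/SL/y [-0.44  0.76  0.49] w 0.2 gf 0.0
```

```bash
w(){ python3 -c "
from h import *
where()"; };  python3 -m jog '[[[0,0,0.7,0,0,0,0],[0,0,0.7,0,0,0,0],[0,0,0.7,0,0,0,0]]]'>/dev/null;w;  python3 -m jog '[[[0,0,0.7,0,0,0,0],[0,0,0.7,0,0,0,0],[0,0,0.7,0,0,0,0]]]'>/dev/null;w
```

```text
t 7.1 s,h,y [-8.2 -1.5 -0.4] F along AX/SL/y [-0.5   1.13 -0.15] w 0.5 gf 0.0
t 7.4 s,h,y [-8.2 -2.2 -0.4] F along AX/SL/y [ 0.32 -0.09  0.15] w 0.4 gf 0.0
```

```bash
w(){ python3 -c "
from h import *
where()"; };  python3 -m jog '[[[0,0,0.7,0,0,0,0],[0,0,0.7,0,0,0,0],[0,0,0.7,0,0,0,0]]]'>/dev/null;w;  python3 -m jog '[[[0,0,0.7,0,0,0,0],[0,0,0.7,0,0,0,0],[0,0,0.7,0,0,0,0]]]'>/dev/null;w
python3 - <<'E'
from h import *
d=grab('scene'); t=grab('top')
c=cv2.resize(d['image'][170:320,330:480],(600,600),interpolation=2)
cv2.imwrite('pics/s3.png',c[:,:,::-1])
E
```

```text
t 7.7 s,h,y [-8.2 -2.9 -0.4] F along AX/SL/y [ 0.22 -0.04  0.34] w 0.3 gf 0.0
t 8.0 s,h,y [-8.2 -3.6 -0.4] F along AX/SL/y [-0.13  0.05  0.03] w 0.4 gf 0.0
```

View pics/s3.png

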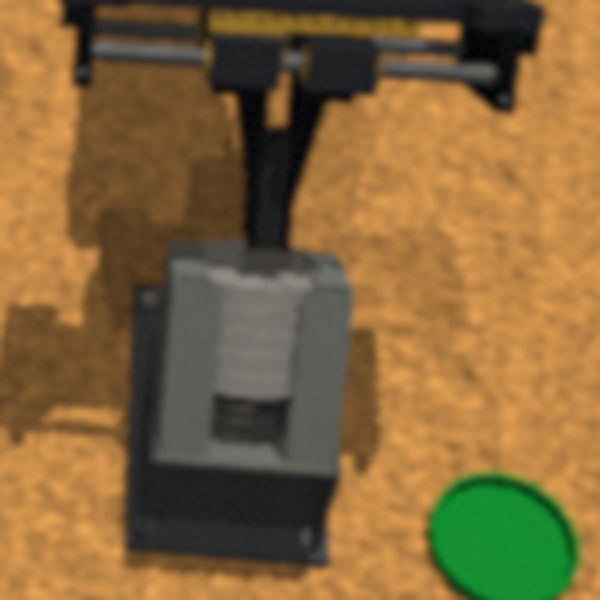

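Scene view: the fingers come down onto the lid's front side, which is hidden from behind. The lid's rear top edge is near full-image (395,237). I'll check this by reprojecting the lid rims without using depth.

Run:
```python
from h import *
def proj(d,p):
    f=200/np.tan(np.radians(float(d['fov_y']))/2); c=R.from_rotvec(d['rvec']).as_matrix()@(np.array(p)/1000)+d['tvec']
    return np.round([d['cx']+f*c[0]/c[2],d['cy']+f*c[1]/c[2]],1)
t=load('top');s=load('scene');w=load('wrist')
sh=D()@np.array([-10.6,0,1])
for nm,o in(('foot',0),('lid',sh)):
    for pn,p in(('front rim',lidp(34,0)+o),('back rim',lidp(-34,0)+o),('lipfrontL',lidp(16,2,30)+o),('lipfrontR',lidp(16,2,-30)+o)): print(nm,pn,'top',proj(t,p),'scene',proj(s,p),'wrist2',proj(w,p))
    for p in ((-75,47,5),(-75,-47,5),(75,47,5),(75,-47,5)): print('  foot corner',p,proj(t,disp(p)+o),proj(s,disp(p)+o),proj(w,disp(p)+o))
```

```text
foot front rim top [247.4 178.1] scene [392.3 235.2] wrist2 [315.4 179.9]
foot back rim top [238.5 152.5] scene [396.4 247.8] wrist2 [315.6 269.2]
foot lipfrontL top [232.9 175.4] scene [410.5 238.4] wrist2 [358.2 205.7]
foot lipfrontR top [257.2 168.1] scene [376.4 236.1] wrist2 [272.7 205.8]
  foot corner (-75, 47, 5) [240.6 210.2] [408.5 244.2] [376.2  43.1]
  foot corner (-75, -47, 5) [275.7 199.4] [362.8 241. ] [254.4  43.4]
  foot corner (75, 47, 5) [224.9 155.9] [413.2 311.1] [355.4 181.2]
  foot corner (75, -47, 5) [259.5 145.5] [361.4 307. ] [275.8 181.3]
lid front rim top [248.5 182.1] scene [392.2 230.2] wrist2 [315.4 169.6]
lid back rim top [239.7 156.6] scene [396.2 242.2] wrist2 [315.5 263.6]
lid lipfrontL top [234.1 179.5] scene [410.2 233.3] wrist2 [360.2 196.7]
lid lipfrontR top [258.4 172.1] scene [376.4 231. ] wrist2 [270.7 196.8]
  foot corner (-75, 47, 5) [241.6 214. ] [408.3 239.8] [378.8  28. ]
  foot corner (-75, -47, 5) [276.9 203.2] [363.  236.7] [251.8  28.4]
  foot corner (75, 47, 5) [225.9 159.5] [412.9 305.6] [356.5 175.3]
  foot corner (75, -47, 5) [260.5 149.1] [361.6 301.5] [274.7 175.4]
```

Run:
```python
from h import *
e=grab('wrist');P=pts(e)*1000;rel=(P-O)@D()-SEAT;h=rel@AX-5;s=rel@SL
for r in range(160,232,6): print(r,'lid s,h',s[r,317].round(1),h[r,312:322].round(1)[[0,5,9]],'lips',h[r,[268,362]].round(1),s[r,268].round(1))
c=cv2.resize(e['image'][130:300,230:400],(600,600),interpolation=2); cv2.imwrite('pics/w3.png',c[:,:,::-1])
F=[]
for i in range(6): ctrl.get_image('top'); F.append(D().T@ctrl.get_state()['ft_force'])
F=np.mean(F,0);print('F',F@AX,F@SL,F[1]);where()
```

```text
160 lid s,h 41.0 [184.6   7.4   8.4] lips [-42.6 -41.5] 36.2
166 lid s,h 37.2 [8.5 7.6 8. ] lips [-42.9 -35.2] 31.3
172 lid s,h 33.4 [8.1 7.8 8.2] lips [-41.4 -36.3] 26.6
178 lid s,h 29.4 [6.1 6.6 6.5] lips [-27.7 -20.6] 23.9
184 lid s,h 25.5 [7.8 7.  7.1] lips [  8.1 -19.1] 25.8
190 lid s,h 21.7 [6.5 7.6 7.9] lips [ 9.8 10.3] 22.2
196 lid s,h 17.7 [6.8 7.6 7.2] lips [ 9.3 10.4] 18.1
202 lid s,h 13.4 [7.7 6.6 6.6] lips [10.6 10.2] 14.5
208 lid s,h 9.0 [7.1 5.5 7.1] lips [11.2  9.5] 10.6
214 lid s,h 5.3 [7.  7.1 7.1] lips [11.  10.1] 6.5
220 lid s,h 1.2 [7.7 7.3 6.2] lips [10.7 10.4] 2.3
226 lid s,h -3.1 [8.  7.3 6.4] lips [101.5 101.1] 29.6
F -0.001658875846650097 0.15893784643932587 0.15094066835551762
t 8.45 s,h,y [-8.2 -3.5 -0.4] F along AX/SL/y [ 0.66 -0.    0.06] w 1.0 gf 0.0
```

View pics/w3.png

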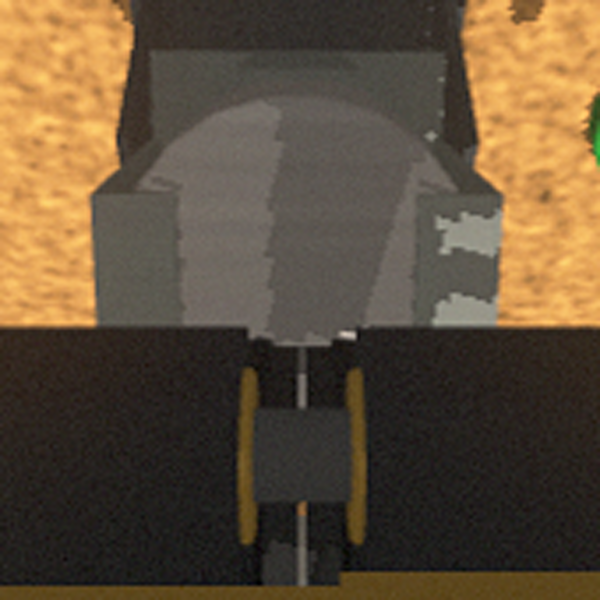

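Run:
```python
from h import *
s=ctrl.get_state(); p=s['position']; Rt=R.from_rotvec(s['tool_rot']).as_matrix()
for n in('wrist','scene','top'):
    d=load(n); f=200/np.tan(np.radians(float(d['fov_y']))/2); M=R.from_rotvec(d['rvec']).as_matrix()
    C=-M.T@d['tvec']; print(n,'f',f.round(1),'cam in tool mm',(Rt.T@(C-p)*1000).round(1),'axis in tool',(Rt.T@M[2]).round(3))
    for b in(0,10,19,40,60,80):
        c=M@(p-Rt[:,2]*b/1000)+d['tvec'];u,v=d['cx']+f*c[0]/c[2],d['cy']+f*c[1]/c[2]
        print(b,round(u,1),round(v,1),'z',c[2].round(4),'depth seen',d['depth'][int(v),int(u)-8:int(u)+9:4].round(4))
```

```text
wrist f 278.2 cam in tool mm [  66.3    1.1 -188.3] axis in tool [-0.246 -0.     0.969]
0 313.6 227.8 z 0.1988 depth seen [0.1681 0.187  0.1879 0.1876 0.1874]
10 313.5 232.7 z 0.1891 depth seen [0.1594 0.1638 0.1638 0.1629 0.1637]
19 313.4 237.6 z 0.1804 depth seen [0.1508 0.1557 0.1541 0.1555 0.1557]
40 313.2 251.0 z 0.16 depth seen [0.0818 0.0831 0.082  0.0816 0.0821]
60 312.9 267.4 z 0.1406 depth seen [0.0808 0.0815 0.0815 0.0806 0.0811]
80 312.5 289.0 z 0.1212 depth seen [0.1212 0.126  0.1266 0.1322 0.1266]
scene f 414.7 cam in tool mm [-685.8  -88.7 -228.5] axis in tool [ 0.974 -0.064  0.22 ]
0 394.3 244.7 z 0.7121 depth seen [0.7023 0.6978 0.6947 0.6979 0.6988]
10 394.8 239.1 z 0.7099 depth seen [0.7043 0.705  0.7093 0.7121 0.7123]
19 395.3 234.1 z 0.7079 depth seen [0.734  0.7351 0.7369 0.7376 0.7394]
40 396.4 222.3 z 0.7033 depth seen [0.9012 0.6939 0.697  0.6916 0.9021]
60 397.5 210.9 z 0.6989 depth seen [0.9253 0.6886 0.691  0.6891 0.6891]
80 398.6 199.3 z 0.6945 depth seen [0.6843 0.6834 0.9456 0.6881 0.6807]
top f 495.7 cam in tool mm [ -407.5   -89.4 -1114.8] axis in tool [ 0.433 -0.058  0.899]
0 242.0 161.8 z 1.1741 depth seen [1.1582 1.1579 1.1607 1.0641 1.0552]
10 242.2 163.3 z 1.1651 depth seen [1.1584 1.1369 1.0576 1.0521 1.0531]
19 242.3 164.6 z 1.157 depth seen [1.0652 1.134  1.0507 1.0511 1.0501]
40 242.6 167.9 z 1.1381 depth seen [1.0505 1.0588 1.053  1.0531 1.0545]
60 242.9 171.1 z 1.1201 depth seen [1.0537 1.0539 1.0551 1.0418 1.0415]
80 243.3 174.4 z 1.1022 depth seen [1.045  1.037  1.0324 1.0288 1.0312]
```

Run:
```python
from h import *
s=ctrl.get_state(); p=s['position']; Rt=R.from_rotvec(s['tool_rot']).as_matrix()
for n,rows,cols in(('scene',range(210,250,2),(393,396,399)),('wrist',range(214,262,3),(306,313,321))):
    d=load(n);T=(pts(d)-p)@Rt*1000
    print(n)
    for r in rows: print(r,[(T[r,c].round(0).tolist(),d['image'][r,c].tolist()) for c in cols])
```

```text
scene
210 [([-10.0, -9.0, -64.0], [10, 12, 13]), ([-8.0, -4.0, -63.0], [24, 23, 23]), ([-8.0, 1.0, -64.0], [22, 21, 23])]
212 [([-11.0, -9.0, -60.0], [13, 14, 15]), ([-6.0, -3.0, -59.0], [30, 30, 29]), ([-9.0, 1.0, -60.0], [22, 23, 23])]
214 [([-10.0, -8.0, -57.0], [11, 12, 14]), ([-9.0, -3.0, -57.0], [33, 31, 33]), ([-9.0, 2.0, -57.0], [21, 21, 21])]
216 [([-9.0, -8.0, -53.0], [11, 13, 13]), ([-9.0, -3.0, -53.0], [30, 30, 30]), ([-10.0, 2.0, -54.0], [22, 22, 22])]
218 [([-10.0, -8.0, -50.0], [18, 17, 21]), ([-10.0, -3.0, -50.0], [32, 31, 31]), ([-10.0, 2.0, -51.0], [27, 25, 26])]
220 [([-9.0, -7.0, -46.0], [10, 12, 15]), ([-10.0, -2.0, -47.0], [31, 31, 30]), ([-7.0, 3.0, -46.0], [22, 23, 23])]
222 [([-11.0, -7.0, -43.0], [14, 17, 18]), ([-6.0, -2.0, -42.0], [31, 31, 31]), ([-9.0, 3.0, -43.0], [29, 29, 29])]
224 [([-11.0, -7.0, -40.0], [14, 18, 17]), ([-8.0, -2.0, -39.0], [31, 31, 30]), ([-9.0, 3.0, -40.0], [30, 31, 31])]
226 [([-11.0, -6.0, -36.0], [17, 19, 22]), ([-10.0, -1.0, -36.0], [32, 32, 33]), ([-8.0, 4.0, -36.0], [28, 29, 27])]
228 [([-11.0, -6.0, -33.0], [16, 18, 19]), ([-6
[... 2398 characters left out ...]
)]
244 [([9.0, -4.0, -52.0], [26, 26, 24]), ([9.0, -0.0, -51.0], [21, 21, 15]), ([10.0, 4.0, -52.0], [31, 27, 27])]
247 [([32.0, -2.0, -110.0], [48, 41, 41]), ([33.0, 0.0, -111.0], [46, 42, 38]), ([33.0, 3.0, -111.0], [46, 46, 45])]
250 [([32.0, -2.0, -111.0], [55, 52, 50]), ([32.0, 0.0, -111.0], [50, 46, 46]), ([32.0, 3.0, -111.0], [53, 48, 47])]
253 [([32.0, -2.0, -113.0], [50, 44, 48]), ([32.0, 0.0, -112.0], [52, 51, 48]), ([32.0, 3.0, -112.0], [49, 47, 47])]
256 [([31.0, -2.0, -113.0], [48, 46, 44]), ([31.0, 0.0, -114.0], [54, 49, 46]), ([31.0, 3.0, -113.0], [56, 54, 53])]
259 [([31.0, -2.0, -114.0], [55, 50, 45]), ([30.0, 0.0, -113.0], [53, 51, 44]), ([30.0, 3.0, -114.0], [54, 52, 47])]
```

Both cameras show the closed fingertips ending 28 mm behind the reported TCP, with the lid face 17 mm ahead of them. So the lid measured directly was right, and the tool tip has an offset. I'll use the camera lid frame with a 28 mm tip correction.

```bash
cat >> h.py <<'E'
O=np.array([621,141,0.])+D()@(7.2*AX+8.5*SL+np.array([0,2.8,0])); TIP=28.
def tip():
    s=ctrl.get_state(); return 1000*s['position']-TIP*R.from_rotvec(s['tool_rot']).as_matrix()[:,2]
def where():
    s=ctrl.get_state(); r=D().T@(tip()-O)-SEAT; F=D().T@s['ft_force']
    print('t',round(s['time'],2),'s,h,y',np.round([r@SL,r@AX-5,r[1]],1),'F along AX/SL/y',np.round([F@AX,F@SL,F[1]],2),'w',round(87*s['grip_width'],1),'gf',s['grip_force'])
def delta(p,Rt): # p = desired true tip
    s=ctrl.get_state(); R0=R.from_rotvec(s['tool_rot']).as_matrix(); q=np.array(p)+TIP*Rt[:,2]
    print('shift',np.round(R0.T@(q-1000*s['position']),1),'turn',np.round(R.from_matrix(R0.T@Rt).as_rotvec(degrees=True),1))
E
echo 'python3 -c "
from h import *
where()"' > w.sh; bash w.sh
python3 -m jog '[[[4,0,4,0,0,0,0],[8,0,8,0,0,0,0],[8,0,12,0,0,0,0],[8,0,13,0,0,0,0],[8,0,13,0,0,0,0]]]' >/dev/null; bash w.sh
python3 -m jog '[[[0,0,1,0,0,0,0],[0,0,1,0,0,0,0]]]' >/dev/null; bash w.sh
python3 -m jog '[[[0,0,1,0,0,0,0],[0,0,1,0,0,0,0]]]' >/dev/null; bash w.sh
```

```text
t 8.45 s,h,y [-16.7  17.3  -0.3] F along AX/SL/y [ 0.66 -0.    0.06] w 1.0 gf 0.0
t 8.95 s,h,y [-8.5  3.9 -0.3] F along AX/SL/y [ 1.22  0.15 -0.61] w 0.4 gf 0.0
t 9.15 s,h,y [-8.9  3.3 -0.4] F along AX/SL/y [ 0.02  0.09 -0.72] w 0.5 gf 0.0
t 9.35 s,h,y [-9.1  2.5 -0.4] F along AX/SL/y [ 4.76  0.67 -0.98] w 0.7 gf 2.393163100350648
```

Contact at about 4.8 N. I'll ease off slightly and slide down the slope.

```bash
python3 -m jog '[[[0,0,-0.2,0,0,0,0],[0,0,-0.2,0,0,0,0]]]' >/dev/null; bash w.sh
python3 -m jog '[[[2,0,-0.2,0,0,0,0],[4,0,-0.2,0,0,0,0],[6,0,-0.2,0,0,0,0],[6,0,-0.2,0,0,0,0]]]' >/dev/null; bash w.sh
python3 - <<'E'
from h import *
e=grab('wrist');P=pts(e)*1000;rel=(P-O)@D()-SEAT;h=rel@AX-5;s=rel@SL
m=(abs(h)<4)&(abs(rel[...,1])<4)&(s>25);print('lid front s',s[m].max(),np.median(h[m]))
E
```

```text
t 9.55 s,h,y [-9.   2.7 -0.4] F along AX/SL/y [ 5.02  0.7  -0.44] w 0.4 gf 2.593386306980392
t 9.95 s,h,y [-2.8  2.8 -0.3] F along AX/SL/y [ 5.63 -0.61 -0.69] w 0.8 gf 2.6440585235104663
lid front s 39.75353853148976 0.23011636851717476
```

The lid moves with the finger: its front went from 34 to 39.8. I'll continue to about 30 mm of slide.

```bash
cat > lid.sh <<'X'
python3 - <<'E'
from h import *
where()
e=grab('wrist');P=pts(e)*1000;rel=(P-O)@D()-SEAT;h=rel@AX-5;s=rel@SL
m=(abs(h)<4)&(abs(rel[...,1])<4)&(s>25);print('lid front s',s[m].max().round(1),'h',np.median(h[m]).round(1),'h at front',np.median(h[m&(s>s[m].max()-8)]).round(1))
E
X
python3 -m jog '[[[2,0,-0.2,0,0,0,0],[4,0,-0.3,0,0,0,0],[6,0,-0.3,0,0,0,0],[8,0,-0.3,0,0,0,0],[8,0,-0.3,0,0,0,0]]]' >/dev/null; bash lid.sh
python3 -m jog '[[[2,0,0,0,0,0,0],[4,0,0,0,0,0,0],[6,0,0,0,0,0,0],[8,0,0,0,0,0,0],[8,0,0,0,0,0,0]]]' >/dev/null; bash lid.sh
```

```text
t 10.5 s,h,y [ 5.9  2.8 -0.3] F along AX/SL/y [ 4.2  -0.43  0.19] w 0.8 gf 2.1210526612262726
lid front s 40.9 h 0.3 h at front 0.5
t 11.05 s,h,y [14.   2.8 -0.3] F along AX/SL/y [ 3.43 -0.82 -0.54] w 0.5 gf 1.7576171215478098
lid front s 41.0 h 0.3 h at front 0.5
```

Run:
```python
from h import *
e=load('wrist')
c=cv2.resize(e['image'][110:290,220:410],(760,720),interpolation=2)[:600]; cv2.imwrite('pics/w4.png',c[:,:,::-1])
P=pts(e)*1000;rel=(P-O)@D()-SEAT;h=rel@AX-5;s=rel@SL
for r in range(140,200,4): print(r,s[r,317].round(1),h[r,317].round(1))
```

```text
140 73.4 -89.2
144 69.9 -90.0
148 66.3 -93.0
152 62.5 -95.5
156 58.7 -98.2
160 54.6 -101.9
164 50.6 -104.3
168 46.3 -108.1
172 42.0 -110.4
176 37.6 -113.5
180 33.0 -116.9
184 38.4 -64.9
188 38.7 -46.5
192 38.5 -32.6
196 38.5 -19.8
```

View pics/w4.png

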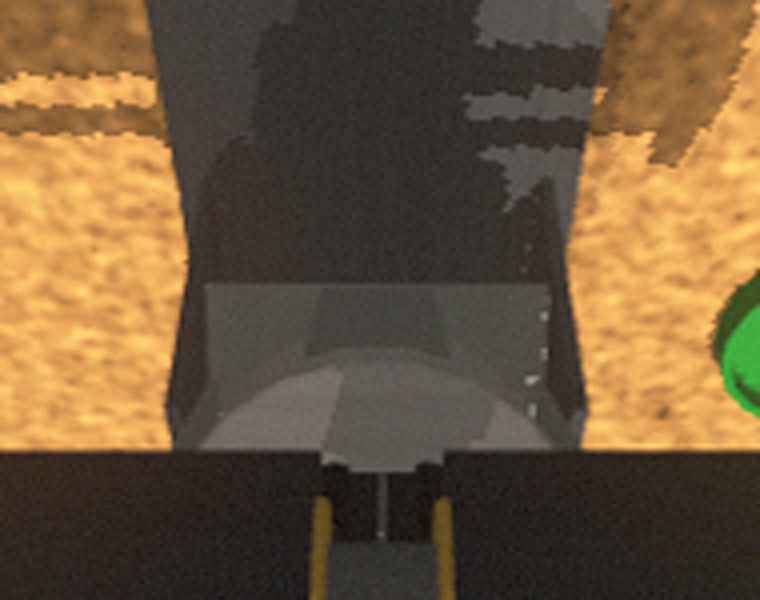

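Wrist crop: the lid rim's front is near full-image row 197, col 316, over the strap. The last strokes seem to have slipped. I'll measure the rim.

```bash
python3 - <<'E'
from h import *
e=load('wrist');P=pts(e)*1000;rel=(P-O)@D()-SEAT;h=rel@AX-5;s=rel@SL
for r in range(195,226,2): print(r,[(s[r,c].round(1),h[r,c].round(1)) for c in(290,317,340)])
E
python3 -m jog '[[[0,0,-3,0,0,0,0],[-6,0,-8,0,0,0,0],[-14,0,-8,0,0,0,0],[-22,0,-8,0,0,0,0],[-26,0,-8,0,0,0,0],[-26,0,-8,0,0,0,0]]]' >/dev/null; bash lid.sh
python3 - <<'E'
from h import *
e=load('wrist');P=pts(e)*1000;rel=(P-O)@D()-SEAT;h=rel@AX-5;s=rel@SL
for r in range(165,200,3): print(r,[(s[r,c].round(1),h[r,c].round(1)) for c in(300,317,330)])
E
```

```text
195 [(np.float64(26.4), np.float64(-76.6)), (np.float64(38.6), np.float64(-22.5)), (np.float64(26.0), np.float64(-78.1))]
197 [(np.float64(24.4), np.float64(-77.5)), (np.float64(40.7), np.float64(-7.3)), (np.float64(24.4), np.float64(-77.4))]
199 [(np.float64(30.8), np.float64(-43.2)), (np.float64(40.8), np.float64(-1.5)), (np.float64(29.2), np.float64(-49.8))]
201 [(np.float64(31.6), np.float64(-33.9)), (np.float64(40.2), np.float64(1.1)), (np.float64(29.9), np.float64(-40.5))]
203 [(np.float64(37.7), np.float64(-4.1)), (np.float64(38.6), np.float64(-0.4)), (np.float64(36.1), np.float64(-10.0))]
205 [(np.float64(37.7), np.float64(1.0)), (np.float64(37.8), np.float64(1.2)), (np.float64(37.1), np.float64(-1.1))]
207 [(np.float64(36.2), np.float64(0.0)), (np.float64(80.4), np.float64(163.1)), (np.float64(36.4), np.float64(0.9))]
209 [(np.float64(35.1), np.float64(0.5)), (np.float64(35.1), np.float64(0.6)), (np.float64(35.0), np.float64(0.2))]
211 [(np.float64(33.9), np.float64(0.7)), (np.float64(33.5), np.float64(-0.5)), (np.float64(33.7), np.float64(0.3))]
213 [(np.float64(32.7), np.f
[... 1616 characters left out ...]
 [(np.float64(21.9), np.float64(1.6)), (np.float64(21.7), np.float64(0.2)), (np.float64(21.5), np.float64(-0.7))]
186 [(np.float64(19.7), np.float64(-0.2)), (np.float64(19.7), np.float64(-0.1)), (np.float64(19.7), np.float64(-0.2))]
189 [(np.float64(17.9), np.float64(0.2)), (np.float64(17.9), np.float64(0.2)), (np.float64(17.8), np.float64(0.2))]
192 [(np.float64(15.7), np.float64(-0.8)), (np.float64(15.7), np.float64(-1.1)), (np.float64(15.9), np.float64(0.3))]
195 [(np.float64(13.9), np.float64(-0.2)), (np.float64(14.2), np.float64(1.1)), (np.float64(13.9), np.float64(-0.1))]
198 [(np.float64(12.0), np.float64(0.0)), (np.float64(12.1), np.float64(0.6)), (np.float64(12.0), np.float64(0.2))]
```

The lid did move about 6.5 mm while pressed at ≥5 N and slipped below that. Its front is already over the strap. I'll re-seat the finger and stroke with slightly more pressure.

```bash
python3 -m jog '[[[5,0,0,0,0,0,0],[11,0,3,0,0,0,0],[14,0,6,0,0,0,0],[14,0,7.5,0,0,0,0],[14,0,8.2,0,0,0,0],[14,0,8.2,0,0,0,0]]]' >/dev/null; bash w.sh
```

```text
t 12.35 s,h,y [ 1.5  2.7 -0.3] F along AX/SL/y [ 5.15  0.53 -0.13] w 0.8 gf 2.3785206010143156
```

```bash
python3 -m jog '[[[1.5,0,0.2,0,0,0,0],[3,0,0.3,0,0,0,0],[4.5,0,0.3,0,0,0,0],[6,0,0.4,0,0,0,0],[6,0,0.4,0,0,0,0]]]' >/dev/null; bash lid.sh
python3 - <<'E'
from h import *
e=load('wrist');P=pts(e)*1000;rel=(P-O)@D()-SEAT;h=rel@AX-5;s=rel@SL
print([(r,s[r,317].round(1),h[r,317].round(1)) for r in range(168,200,3)])
E
```

```text
t 12.85 s,h,y [ 6.9  2.6 -0.3] F along AX/SL/y [ 5.25 -1.67 -0.14] w 0.5 gf 2.7017670380155323
lid front s 44.7 h -0.2 h at front 0.0
[(168, np.float64(38.5), np.float64(-112.3)), (171, np.float64(35.2), np.float64(-114.5)), (174, np.float64(38.4), np.float64(-73.1)), (177, np.float64(38.7), np.float64(-55.0)), (180, np.float64(44.2), np.float64(-8.8)), (183, np.float64(44.0), np.float64(0.3)), (186, np.float64(42.1), np.float64(-0.0)), (189, np.float64(40.5), np.float64(1.0)), (192, np.float64(38.7), np.float64(1.3)), (195, np.float64(36.6), np.float64(-0.3)), (198, np.float64(34.9), np.float64(0.6))]
```

```bash
python3 -m jog '[[[1.5,0,0.2,0,0,0,0],[3,0,0.3,0,0,0,0],[4.5,0,0.3,0,0,0,0],[6,0,0.4,0,0,0,0],[8,0,0.5,0,0,0,0],[8,0,0.5,0,0,0,0]]]' >/dev/null; bash lid.sh
python3 -m jog '[[[1.5,0,0.1,0,0,0,0],[3,0,0.1,0,0,0,0],[5,0,0.2,0,0,0,0],[5,0,0.2,0,0,0,0]]]' >/dev/null; bash lid.sh
```

```text
t 13.5 s,h,y [15.2  1.9 -0.2] F along AX/SL/y [ 5.44 -0.64  0.37] w 0.5 gf 2.7133356052218005
lid front s 53.0 h -1.2 h at front -0.9
t 13.95 s,h,y [20.5  1.6 -0.2] F along AX/SL/y [ 5.83 -0.84  0.11] w 0.5 gf 2.602142230316531
lid front s 57.2 h -3.4 h at front -3.7
```

```bash
python3 -m jog '[[[1.5,0,-0.2,0,0,0,0],[3,0,-0.3,0,0,0,0],[5,0,-0.4,0,0,0,0],[7,0,-0.4,0,0,0,0],[7,0,-0.4,0,0,0,0]]]' >/dev/null; bash lid.sh
python3 - <<'E'
from h import *
e=load('wrist');P=pts(e)*1000;rel=(P-O)@D()-SEAT;h=rel@AX-5;s=rel@SL
print([(r,s[r,317].round(1),h[r,317].round(1)) for r in range(168,226,4)])
E
```

```text
t 14.5 s,h,y [28.1  1.8 -0.3] F along AX/SL/y [3.59 0.29 0.69] w 0.1 gf 1.6784107504645362
lid front s 64.5 h -3.2 h at front -3.5
[(168, np.float64(62.0), np.float64(-96.4)), (172, np.float64(57.7), np.float64(-100.0)), (176, np.float64(53.5), np.float64(-102.6)), (180, np.float64(49.2), np.float64(-105.5)), (184, np.float64(63.8), np.float64(-4.6)), (188, np.float64(61.5), np.float64(-3.7)), (192, np.float64(58.9), np.float64(-4.1)), (196, np.float64(56.5), np.float64(-3.7)), (200, np.float64(54.3), np.float64(-2.3)), (204, np.float64(51.3), np.float64(-4.3)), (208, np.float64(48.6), np.float64(-4.9)), (212, np.float64(46.3), np.float64(-3.8)), (216, np.float64(44.3), np.float64(-1.9)), (220, np.float64(41.7), np.float64(-2.1)), (224, np.float64(39.0), np.float64(-2.3))]
```

The lid overhangs by 30 mm (centre s≈30), with its back still under the lips. I'll lift, open and check the view before straddling it.

```bash
python3 -m jog '[[[0,0,-3,0,0,0,0],[0,0,-15,0,0,0,0],[1,0,-35,0,0,0,20],[3,0,-55,0,0,0,87],[3,0,-55,0,0,0,87],[3,0,-55,0,0,0,87],[3,0,-55,0,0,0,87],[3,0,-55,0,0,0,87],[3,0,-55,0,0,0,87],[3,0,-55,0,0,0,87]]]' >/dev/null; bash lid.sh
python3 - <<'E'
from h import *
e=load('wrist');P=pts(e)*1000;rel=(P-O)@D()-SEAT;h=rel@AX-5;s=rel@SL
cv2.imwrite('pics/w5.png',e['image'][:,:,::-1])
print([(r,s[r,317].round(1),h[r,317].round(1)) for r in range(120,226,6)])
st=ctrl.get_state();T=(P/1000-st['position'])@R.from_rotvec(st['tool_rot']).as_matrix()*1000
m=(T[...,2]<-20)&(T[...,2]>-75)&(abs(T[...,0])<30)&(abs(abs(T[...,1])-50)<12)
for sg in(-1,1):
    k=m&(T[...,1]*sg>0); print(k.sum(), T[k].max(0).round(1) if k.any() else '', T[k].min(0).round(1) if k.any() else '')
m=(abs(h)<5)&(s>20)&(s<70)
print('lid y range',np.percentile(rel[...,1][m],[1,99]).round(1))
E
```

```text
t 15.55 s,h,y [30.8 56.5 -0.2] F along AX/SL/y [-0.27 -0.55  0.47] w 56.6 gf 0.0
lid front s 65.2 h -0.0 h at front 0.4
[(120, np.float64(108.4), np.float64(-64.4)), (126, np.float64(102.9), np.float64(-66.6)), (132, np.float64(97.2), np.float64(-71.6)), (138, np.float64(91.2), np.float64(-76.2)), (144, np.float64(85.0), np.float64(-80.4)), (150, np.float64(78.5), np.float64(-84.6)), (156, np.float64(71.8), np.float64(-89.8)), (162, np.float64(64.8), np.float64(-94.5)), (168, np.float64(57.5), np.float64(-99.4)), (174, np.float64(64.9), np.float64(-2.6)), (180, np.float64(60.6), np.float64(0.1)), (186, np.float64(55.7), np.float64(0.0)), (192, np.float64(50.7), np.float64(-0.9)), (198, np.float64(45.9), np.float64(-0.1)), (204, np.float64(40.8), np.float64(-0.9)), (210, np.float64(35.8), np.float64(-0.6)), (216, np.float64(30.6), np.float64(-1.1)), (222, np.float64(26.0), np.float64(0.6))]
0  
32 [ 11.5  40.1 -26.8] [ 10.7  38.  -57.5]
lid y range [-31.8  31.9]
```

View pics/w5.png

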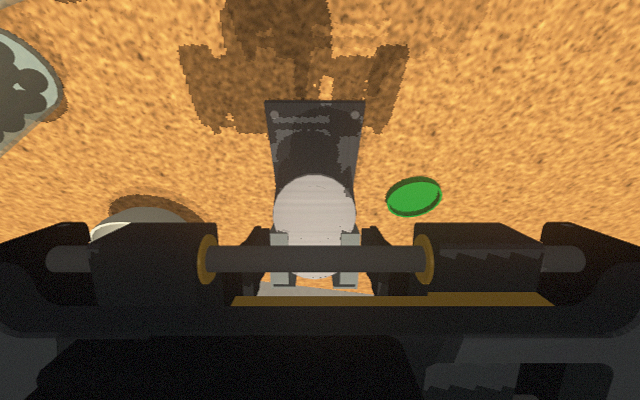

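Wrist view: the lid lies flat, centred at (315,215) and overhanging, and the fingers are spreading evenly either side. Next I'll descend astride it.

```bash
python3 -m jog '[[[1,0,5,0,0,0,87],[2,0,15,0,0,0,87],[2,0,25,0,0,0,87],[2,0,30,0,0,0,87],[2,0,30,0,0,0,87],[2,0,40,0,0,0,87],[2,0,50,0,0,0,87],[2,0,60,0,0,0,87],[2,0,66,0,0,0,87],[2,0,66,0,0,0,87]]]' 8 >/dev/null; bash lid.sh
```

```text
t 16.6 s,h,y [ 33.3 -10.1  -0.3] F along AX/SL/y [ 0.43 -0.98  0.26] w 86.8 gf 0.0
lid front s 65.3 h -0.0 h at front 0.4
```

```bash
python3 -m jog '[[[0,0,0,0,0,0,60],[0,0,0,0,0,0,60],[0,0,0,0,0,0,60],[0,0,0,0,0,0,60],[0,0,0,0,0,0,60],[0,0,0,0,0,0,60]]]' 12 >/dev/null; bash lid.sh
```

```text
t 17.25 s,h,y [32.  -8.8 -0.4] F along AX/SL/y [ 2.37  0.89 -0.8 ] w 67.0 gf 12.000252824218478
lid front s 65.2 h -0.2 h at front 0.1
```

Gripped at 67 mm with 12 N. Drawing it straight out along the slope.

```bash
python3 -m jog '[[[6,0,0,0,0,0,60],[18,0,0,0,0,0,60],[36,0,0,0,0,0,60],[56,0,0,0,0,0,60],[72,0,0,0,0,0,60],[80,0,-5,0,0,0,60],[80,0,-30,0,0,0,60],[80,0,-60,0,0,0,60],[80,0,-60,0,0,0,60]]]' >/dev/null; bash w.sh
python3 - <<'E'
from h import *
e=grab('wrist');P=pts(e)*1000
cv2.imwrite('pics/w6.png',e['image'][:,:,::-1])
st=ctrl.get_state();T=(P-1000*st['position'])@R.from_rotvec(st['tool_rot']).as_matrix()
m=(abs(T[...,1])<25)&(T[...,2]>-60)&(T[...,2]<10)&(T[...,0]>12)&(T[...,0]<60)
q=T[m];print(len(q),q.min(0).round(1),q.max(0).round(1)); A=np.c_[q[:,:2],np.ones(len(q))]
print('plane z=ax+by+c',np.linalg.lstsq(A,q[:,2],rcond=None)[0].round(3))
s=ctrl.get_state(); 
# target: above jar
for dy in (90,-90,60,110): delta([474,-264,190],downR(dy))
E
```

```text
t 18.2 s,h,y [110.9  52.6   1.3] F along AX/SL/y [ 0.35 -0.64 -0.17] w 67.1 gf 11.999100586253917
2507 [ 12.  -24.9 -35.8] [ 31.8  25.  -25.8]
plane z=ax+by+c [ 3.0400e-01  9.0000e-03 -3.7259e+01]
shift [  66.9 -351.8 -150.2] turn [ 4.8 35.1 15.3]
shift [  66.9 -351.8 -150.2] turn [ -50.     6.8 -157. ]
shift [  66.9 -351.8 -150.2] turn [14.  33.4 44.3]
shift [  66.9 -351.8 -150.2] turn [-1.4 35.3 -4. ]
```

View pics/w6.png

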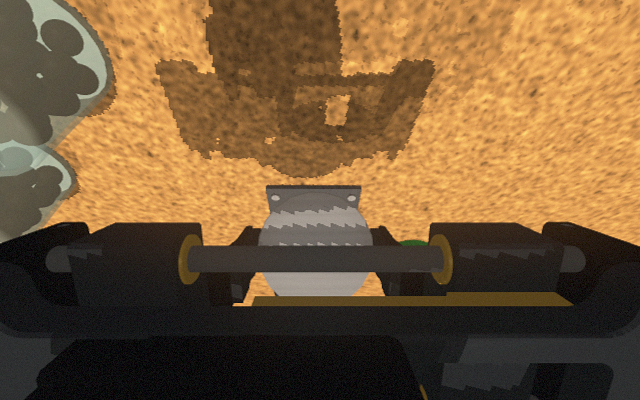

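Wrist view: the lid is held at (316,245), and the fit gives its top face pitched about 17° about the pinch axis in the fingers. I'll compensate for that with the tool tilt, transport to above the jar, and then re-measure.

```bash
cat >> h.py <<'E'
LC=np.array([-2.2,-0.2,-32.7]); TH=16.9   # lid centre, pitch in tool frame
def target(c,yaw):
    Rt=downR(yaw)@R.from_euler('y',TH,degrees=True).as_matrix(); return np.array(c)-Rt@LC, Rt
def dl(c,yaw):
    q,Rt=target(c,yaw); s=ctrl.get_state(); R0=R.from_rotvec(s['tool_rot']).as_matrix()
    print('shift',np.round(R0.T@(q-1000*s['position']),1),'turn',np.round(R.from_matrix(R0.T@Rt).as_rotvec(degrees=True),1),'err world',np.round(q-1000*s['position'],1))
def lidfit():
    e=grab('wrist');P=pts(e)*1000;st=ctrl.get_state();T=(P-1000*st['position'])@R.from_rotvec(st['tool_rot']).as_matrix()
    m=(abs(T[...,1])<25)&(T[...,2]>-60)&(T[...,2]<10)&(T[...,0]>12)&(T[...,0]<60)
    q=T[m];A=np.c_[q[:,:2],np.ones(len(q))]; a=np.linalg.lstsq(A,q[:,2],rcond=None)[0]; k=abs(A@a-q[:,2])<2
    print('lid plane',np.linalg.lstsq(A[k],q[k,2],rcond=None)[0].round(3),'xmax',np.percentile(q[k,0],99.5).round(1),k.sum()); return P
E
python3 - <<'E'
from h import *
print(ctrl.get_state()['joint_positions'].round(2))
dl([474,-264,215],64); dl([474,-264,215],85)
# is next lid at the seat; jar rim from scene
t=grab('top');T=pts(t)*1000;s=grab('scene');S=pts(s)*1000
for n,Q in(('t',T),('s',S)):
    k=(np.hypot(Q[...,0]-474,Q[...,1]+264)<45)&(Q[...,2]>112)&(Q[...,2]<130); q=Q[k]; print(n,k.sum(),cv2.minEnclosingCircle(q[:,:2].astype(np.float32)),np.median(q[:,2]))
E
```

```text
[-0.12 -0.24 -0.13  2.45 -0.13  0.32  1.71]
shift [  60.9 -343.9 -173.4] turn [ 6.8 49.8 42.7] err world [ -50.7 -371.5  106.9]
shift [  62.8 -347.5 -174.7] turn [ 3.3 51.6 21.3] err world [ -51.9 -375.6  106.9]
t 115 ((474.70184326171875, -264.3936462402344), 28.22553253173828) 119.24376721459754
s 162 ((475.35699462890625, -265.3776550292969), 29.378543853759766) 115.85738567716893
```

```bash
python3 -m jog '[[[3,-10,-40,0,5,4,60],[10,-40,-75,1,10,8,60],[20,-80,-110,2,16,13,60],[25,-125,-135,3,22,18,60],[32,-170,-150,4,28,23,60],[40,-215,-160,5,34,28,60],[47,-260,-168,5.5,39,33,60],[54,-305,-173,6,44,38,60],[61,-344,-173.4,6.8,49.8,42.7,60],[61,-344,-173.4,6.8,49.8,42.7,60]]]'; python3 -c "
from h import *
print(ctrl.get_state()['joint_positions'].round(2))
dl([474.5,-264.5,215],64)"
```

```text
time: 19.35
position: [0.4628, -0.2648, 0.1719]
tool_rot: [-0.652, -2.756, -0.087]
ft_force: [-0.7, -0.6, -1.1]
grip_width: 0.772
grip_force: 12.0
[ 0.37  0.35  0.11  1.5  -0.02  1.6   1.6 ]
shift [  5.1   5.4 -11.5] turn [-0.5 -1.1 -0.7] err world [ 1.3  5.5 12.4]
```

```bash
python3 -m jog '[[[0,0,0,0,0,0,60],[0,0,0,0,0,0,60],[0,0,0,0,0,0,60]]]' >/dev/null
python3 - <<'E'
from h import *
P=lidfit(); dl([474.5,-264.5,215],64)
# lid in world & jar in wrist view
st=ctrl.get_state();Rt=R.from_rotvec(st['tool_rot']).as_matrix()
print('lid centre world',(1000*st['position']+Rt@LC).round(1),'normal',(Rt@np.array([np.sin(np.radians(TH)),0,-np.cos(np.radians(TH))])).round(3))
for n in('scene','top'):
    d=grab(n);Q=pts(d)*1000
    k=(np.hypot(Q[...,0]-474,Q[...,1]+264)<36)&(Q[...,2]>200)&(Q[...,2]<235); im=d['image'].astype(int); k&=im.min(-1)>85
    q=Q[k]; 
    if len(q)>30: A=np.c_[q[:,:2]-[474,-264],np.ones(len(q))];print(n,len(q),'lid plane world',np.linalg.lstsq(A,q[:,2],rcond=None)[0].round(3),cv2.minEnclosingCircle(q[:,:2].astype(np.float32)))
# dispenser next lid
    rel=(Q-O)@D()-SEAT;h=rel@AX-5;s=rel@SL;m=(abs(h)<12)&(s>-20)&(s<28)&(abs(rel[...,1])<15);print('next lid h',np.median(h[m]).round(1),m.sum())
k=(np.hypot(P[...,0]-474,P[...,1]+264)<40)&(P[...,2]>105)&(P[...,2]<130);print('jar rim px in wrist',k.sum(), P[k].min(0) if k.any() else '',P[k].max(0) if k.any() else '')
E
```

```text
lid plane [ 3.0000e-01  1.2000e-02 -3.7039e+01] xmax 33.0 2741
shift [-0.5 -1.8 -0.6] turn [-0.   0.   0.1] err world [-0.2 -1.9  0.4]
lid centre world [ 474.7 -262.6  214.6] normal [-0.001  0.     1.   ]
next lid h -0.2 140
top 387 lid plane world [ 1.90000e-02 -1.00000e-03  2.20992e+02] ((470.1025085449219, -260.15863037109375), 31.024208068847656)
next lid h 0.8 243
jar rim px in wrist 0
```

The lid is level over the jar, and the next lid has sprung up into the seat. I'll descend to just above the rim and check centring in the top camera.

```bash
sed -i 's/LC=np.array(\[-2.2/LC=np.array([-1.4/' h.py; python3 -c "
from h import *
dl([474.8,-264.7,137],64)"
```

```text
shift [-24.2  -1.5  73.9] turn [-0.   0.   0.1] err world [  0.9  -2.1 -77.7]
```

```bash
python3 -m jog '[[[-5,-1,15,0,0,0,60],[-11.5,-1.5,35,0,0,0,60],[-18,-1.5,55,0,0,0,60],[-22,-1.5,68,0,0,0,60],[-24.2,-1.5,73.9,0,0,0,60],[-24.2,-1.5,73.9,0,0,0,60],[-24.2,-1.5,73.9,0,0,0,60]]]' >/dev/null
python3 - <<'E'
from h import *
P=lidfit(); dl([474.8,-264.7,137],64); print(ctrl.get_state()['ft_force'].round(1))
st=ctrl.get_state();Rt=R.from_rotvec(st['tool_rot']).as_matrix();c=1000*st['position']+Rt@LC;print('lid',c.round(1))
ax=downR(64)[:,0];ay=downR(64)[:,1];print('front dir',ax.round(2))
for n,Q in(('top',pts(grab('top'))*1000),('wrist',P),('scene',pts(grab('scene'))*1000)):
    k=(np.hypot(Q[...,0]-c[0],Q[...,1]-c[1])<40)&(abs(Q[...,2]-c[2]-5)<5); q=Q[k]-c
    a,b=q@ax,q@ay
    if len(q)>20: print(n,len(q),'front',np.percentile(a,[1,99]).round(1),'lat',np.percentile(b,[1,99]).round(1),'front rim lat mid',np.median(b[a>np.percentile(a,95)]).round(1),'z',np.median(q[:,2]).round(1))
    # jar shoulder/neck centre in wrist view
    k=(np.hypot(Q[...,0]-475,Q[...,1]+265)<42)&(Q[...,2]>20)&(Q[...,2]<75); q=(Q[k]-[475,-265,0])
    if len(q)>20: print('  jar body front',np.percentile(q@ax,[1,98]).round(1),'lat',np.percentile(q@ay,[2,98]).round(1))
E
```

```text
lid plane [ 3.0000e-01  1.0000e-02 -3.7069e+01] xmax 33.3 2781
shift [ 0.9  0.8 -1. ] turn [ 0.  -0.1 -0. ] err world [-0.1  0.9  1.2]
[ 0.   0.  -0.8]
lid [ 475.  -265.7  135.8]
front dir [-0.9   0.44  0.  ]
top 408 front [-18.5  33.3] lat [-22.1  32.3] front rim lat mid 0.8 z 6.1
  jar body front [-8.6 38.1] lat [-16.6  38.1]
wrist 7192 front [-24.3  33.7] lat [-32.7  34.3] front rim lat mid 1.4 z 5.1
scene 63 front [-33.4  25.1] lat [-15.2  34.6] front rim lat mid 22.5 z 4.5
  jar body front [-37.7  26.9] lat [-30.4  38.2]
```

Centred within about 1 mm. Lowering onto the rim in steps.

```bash
cat > p.sh <<'X'
python3 - <<'E'
from h import *
st=ctrl.get_state();Rt=R.from_rotvec(st['tool_rot']).as_matrix();c=1000*st['position']+Rt@LC;print('t',round(st['time'],2),'lid',c.round(1),'F',st['ft_force'].round(1),'gf',st['grip_force'])
E
X
python3 -m jog '[[[-1.2,0,4,0,0,0,60],[-2.6,0,8.6,0,0,0,60],[-4.1,0,13.4,0,0,0,60],[-4.1,0,13.4,0,0,0,60],[-4.1,0,13.4,0,0,0,60]]]' >/dev/null; bash p.sh
python3 -m jog '[[[-0.6,0,1.9,0,0,0,60],[-0.6,0,1.9,0,0,0,60],[-0.6,0,1.9,0,0,0,60]]]' >/dev/null; bash p.sh
```

```text
t 21.15 lid [ 474.3 -265.2  120.6] F [ 0.2  0.3 -0.2] gf 11.999905867342022
t 21.45 lid [ 474.5 -265.3  119. ] F [ 0.4 -0.5 -1.3] gf 11.999925956624793
```

```bash
python3 -m jog '[[[-0.3,0,1,0,0,0,60],[-0.3,0,1,0,0,0,60],[-0.3,0,1,0,0,0,60]]]' >/dev/null; bash p.sh
python3 -m jog '[[[-0.3,0,1,0,0,0,60],[-0.3,0,1,0,0,0,60],[-0.3,0,1,0,0,0,60]]]' >/dev/null; bash p.sh
python3 -m jog '[[[-0.2,0,0.7,0,0,0,60],[-0.2,0,0.7,0,0,0,60],[-0.2,0,0.7,0,0,0,60]]]' >/dev/null; bash p.sh
```

```text
t 21.75 lid [ 474.5 -265.3  117.9] F [-0.1  0.1  0.3] gf 11.999930161327939
t 22.05 lid [ 474.6 -265.4  117. ] F [-0.   0.7  0.7] gf 12.000143040103588
t 22.35 lid [ 474.6 -265.4  116.4] F [-0.2 -0.6  3.2] gf 12.00022768091003
```

The lid rests on the rim at 3 N. Releasing slowly and lifting.

```bash
python3 -m jog '[[[0,0,0,0,0,0,70],[0,0,0,0,0,0,72],[0,0,0,0,0,0,76],[0,0,0,0,0,0,82],[0,0,0,0,0,0,84],[0,0,0,0,0,0,84]]]' >/dev/null; bash p.sh
python3 -m jog '[[[1,0,-3,0,0,0,84],[4,0,-12,0,0,0,84],[10,0,-32,0,0,0,84],[20,0,-65,0,0,0,84],[33,0,-110,0,0,0,84],[46,0,-153,0,0,0,84],[46,0,-153,0,0,0,84]]]' >/dev/null
python3 - <<'E'
from h import *
print(ctrl.get_state()['time'],ctrl.get_state()['grip_width'])
for n in('top','scene','wrist'):
    d=grab(n);Q=pts(d)*1000
    k=(np.hypot(Q[...,0]-475,Q[...,1]+265)<40)&(Q[...,2]>110)&(Q[...,2]<135); q=Q[k]
    if len(q)>30: A=np.c_[q[:,:2]-[475,-265],np.ones(len(q))];r=abs(q[:,2]-np.median(q[:,2]))<4;print(n,len(q),'plane',np.linalg.lstsq(A[r],q[r,2],rcond=None)[0].round(3),cv2.minEnclosingCircle(q[r,:2].astype(np.float32)))
    k=(np.hypot(Q[...,0]-475,Q[...,1]+265)<45)&(Q[...,2]>20)&(Q[...,2]<75); q=Q[k]
    if len(q)>30:print('  body',np.percentile(q,[2,98],0).round(0).tolist())
    for nm,c in(('A',(591,-134)),('B',(472,-75))):
        k=(np.hypot(Q[...,0]-c[0],Q[...,1]-c[1])<42)&(Q[...,2]>112)&(Q[...,2]<130)
        if k.sum()>30: print(nm,np.round(cv2.minEnclosingCircle(Q[k][:,:2].astype(np.float32))[0]))
    rel=(Q-O)@D()-SEAT;h=rel@AX-5;s=rel@SL;m=(abs(h)<12)&(s>-20)&(s<28)&(abs(rel[...,1])<15)
    if m.any(): print('next lid h',np.median(h[m]).round(1),m.sum())
E
```

```text
t 22.95 lid [ 474.4 -265.3  116.1] F [0.9 0.4 0.4] gf 0.0
23.65 0.971776542089686
top 683 plane [ -0.      0.    123.001] ((473.90008544921875, -265.2406311035156), 34.1746826171875)
  body [[437.0, -265.0, 22.0], [500.0, -226.0, 74.0]]
A [ 591. -134.]
B [472. -75.]
next lid h 0.5 245
scene 567 plane [-7.00000e-03 -6.00000e-03  1.20743e+02] ((474.36431884765625, -264.64398193359375), 34.87582778930664)
  body [[463.0, -287.0, 21.0], [513.0, -227.0, 74.0]]
A [ 590. -135.]
B [472. -76.]
next lid h -0.3 137
wrist 2113 plane [-5.00000e-03  3.00000e-03  1.21751e+02] ((473.6351318359375, -263.4979248046875), 33.798858642578125)
B [471. -74.]
```

The lid sits level at (474,-265) mm, at closed-jar height, with the jars unmoved and the next lid in the seat. Handing in.

```bash
python3 -c "
from h import *
print(ctrl.close_job())"
```

```text
the job is handed in; nothing more can be done
None
```

The top lid is on the open jar: it sits level at closed-jar height, the next lid has sprung up into the dispenser seat, both closed jars measured unmoved, and the job was handed in at about 24 s of the 48 s allowed.

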